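Stow the socket and hold the test valve at its third click

TASK

Get the air-tool test bench ready and run it: first put the impact socket left standing on the bench back into its own pocket in the socket rack (the empty one it fits snugly, marked with two bars), fully home and upright, and let go of it. Then turn the spring-return knob of the test valve clockwise from its home mark, counting the clicks, to the third stop without running on towards the fourth, and finish holding the knob there: do not let go, it would spring back. Leave the other things where they are.

Things in the scene. Friction and masses are not known exactly. Their poses are not given: they have to be found in the camera images.
- socket: the impact socket to be stowed: dark steel cylinder, 32 mm diameter, 70 mm tall, about 0.25 kg, standing upright loose on the bench, two bright bands round its upper part. Origin at the centre of its underside, z up
- socket_mid (a point): centre of that socket, 35 mm above its underside. Grip it at or above 48 mm from its underside so that the fingertips stay clear of the pocket block
- socket_foot (a point): centre of the socket's underside (35 mm below socket_mid)
- pocket_middle (a point): centre of the floor of the socket's own pocket: round, 35 mm diameter, 20 mm deep with a 2 mm chamfer at the mouth, in an aluminium block of 74 x 84 mm that stands on the rack's tray and bears two raised bars as label. The floor lies 12 mm and the block's top 32 mm above the bench. Its x axis runs along the row of blocks, z up; when the socket is home socket_foot is here
- pocket_large (a point): centre of the floor of the larger empty pocket (43 mm diameter, 20 mm deep, block marked with three bars): not for this socket
- pocket_small (a point): centre of the floor of the small pocket (27 mm diameter, block marked with one bar), which holds the small socket. The three blocks stand 80 mm apart in a row, in any order
- small_socket: bystander: smaller dark socket, 24 mm diameter, 50 mm tall, standing in the small pocket; origin at the centre of its underside
- valve: the test valve: fixed grey box 130 x 130 mm, 45 mm tall, origin at the centre of its underside, with the knob on its top at the centre. Round the knob six raised dark marks: a long one for home (towards the valve's own -x), then five short ones, one per click, going clockwise seen from above
- valve_knob_grip (a point): on the knob's axis (vertical), at the height to grip: 79 mm above the bench. The knob is a black disc (52 mm diameter, top 59 mm above the bench) with an upright bar grip on it, 49 mm long, 14 mm wide, reaching from the disc to 89 mm above the bench. The point turns with the knob: its x axis runs along the bar, y across it; the white pointer line lies on the bar's -x end
- valve_knob (a joint): knob angle in rad: 0 at home (against its end stop, where it starts), growing clockwise seen from above; clicks every 0.40 rad, so the third stop is at 1.20 and the fourth at 1.60; end of travel 2.0. A return spring (0.07 N m at home, 0.13 N m at the third stop) drives it all the way home when let go; on top of it each click is a torque ripple of about 0.05 N m: hardest a quarter of the way past a stop, easiest three quarters of the way, just before it drops into the next
- oil_bottle: bystander: loose grey plastic oil bottle, 52 mm diameter, 120 mm tall, standing beyond the work; origin at the centre of its underside
- spanner: bystander: loose steel spanner 180 mm long, lying flat beyond the work; origin under its middle

How it is judged:
On the way, in this order (a step that is already met when the one before it is completed fails the run):
1. the socket stands home in its own pocket, let go, before the knob is turned (horizontal distance between socket_foot and pocket_middle below 0.005 m and z of socket_foot in the frame of pocket_middle below 0.004 m and angle between socket_mid's own z axis and vertical below 0.08 rad and contact force between the fingers and socket below 0.3 N and value of joint valve_knob below 0.2 rad), for 0.3 s.
2. the knob is held at the third stop (value of joint valve_knob between 1.07 and 1.33 rad and contact force between the fingers and valve above 1.5 N), for 0.4 s.
At the end, for the whole second after the job is handed in: the socket stands in the pocket with two bars, within 5 mm of its centre, its underside within 4 mm of the floor, upright within 0.08 rad and not touched; the fingers press on the knob with more than 1.5 N and hold it still at the third stop, 1.20 rad within 0.13 (all of step 2 and horizontal distance between socket_foot and pocket_middle below 0.005 m and z of socket_foot in the frame of pocket_middle below 0.004 m and angle between socket_mid's own z axis and vertical below 0.08 rad and contact force between the fingers and socket below 0.3 N and velocity of joint valve_knob between -0.2 and 0.2 rad/s); the arm keeps its last pose, push and grip.
It fails at once if the knob was turned past the third stop towards the fourth (beyond 1.42 rad) (value of joint valve_knob above 1.42 rad).
It fails at once if the small socket was disturbed (moved over 25 mm) (distance of small_socket from where it was at the start of the episode above 0.025 m).
It fails at once if the oil bottle was disturbed (moved over 25 mm) (distance of oil_bottle from where it was at the start of the episode above 0.025 m).
It fails at once if the spanner was disturbed (moved over 25 mm) (distance of spanner from where it was at the start of the episode above 0.025 m).
It also fails if it takes over 58 s, if anything falls off the work surface, if the arm or the gripper's body presses on something with over 40 N, if the wrist force passes 120 N, or if a joint passes its speed limit or range.

ROBOT

A 6-joint arm with a two-finger parallel gripper is mounted at the origin on the work surface. World frame = base frame: x ahead of the robot, y to its left, z up, the work surface at z = 0. Lengths are in m, angles in rad, forces in N, time in s.
With the tool pointing down it reaches from about 0.225 to 0.875 m from the base axis. Payload 3.4 kg.
Tool frame: the origin (TCP) lies between the finger pads; the fingertips stand 8 mm ahead of it and the grasp point (between the pads) lies 11 mm behind it; z points along the fingers, y is the line along which they close (so a half turn about z gives the same grasp; the last joint's range is limited). The gripper opens to 85 mm and grips with 20 to 120 N. Pads are 22 mm wide; open, the fingers measure 114 mm over their backs; the gripper's body (76 mm by 85 mm) begins 54 mm behind the grasp point. The pads swing forward as they close: fully open they stand 13 mm farther back than shut.
Start: joints at [-0.121, 0.276, 1.505, -0, 1.361, -0.121], TCP at [0.575, -0, 0.215] pointing down, gripper open.
Joint ranges: [-2.89, 2.89], [-0.75, 2.08], [0.22, 2.7], [-1.18, 4.32], [0.11, 2.71], [-2.7, 2.7]. Speed limits (rad/s): [2.57, 2.57, 3.14, 3.14, 3.14, 3.14].

INTERFACE

Orientations are given as a unit quaternion [w, x, y, z].
In Python, from rig import manip gives the robot as it stands.
- The arm moves only by the tool move_arm, never from a script. Its argument "deltas" is a list that holds one entry, the list of rows, each a list of 5 numbers: the shift along the tool's x, y, z normalised to -1 to 1, where 1 is 80 cm, then the turn about the tool's z normalised to -1 to 1, where 1 is 120 degrees, then the closure, from -1 (fully open) to 1 (shut). In form: [[[tx, ty, tz, twist, grip], ...]]. A call has 1 to 12 rows; each row is the pose to reach, as a shift and turn from the pose commanded when the call began, along the tool's axes at that moment; what a row does not reach only later rows make up. A row lasts 1/10 s, in which the tool goes at most 50 mm and 8.59 degrees, less where a joint would pass 70% of its speed; a pose out of reach is approached as far as the arm can. A call with a number of a shift or a turn outside -1 to 1 is refused whole. A call with a gripper value outside its range is refused whole. The fingers move at their own pace and stop on an object; "squeeze" is the grip in N (left out, the last holds). Time passes only in rows, so rows that repeat a pose let the fingers close. It gives the time, the measured TCP pose, the force, the opening and the grip force at its end, in the units of the state.
- manip.get_state(): the state, without advancing time (a new reading comes with each control period).
- manip.get_image(name): name is "scene" or "side" or "wrist"; returns the picture (384x512x3 uint8, red, green, blue); there is no depth.
- manip.camera_params(name): a dict with "fx", "fy", "cx", "cy" (pixels), "R" (3x3) and "t" (3): a world point X has camera coordinates R X + t; the wrist camera has in their place "tool_from_camera" (4x4, takes a point from camera to tool coordinates, whose origin is the TCP and whose axes are the flange's). Camera axes: x right, y down, z forward; pixel columns grow to the right and rows downward; lengths in m; the calibration is good to about 2 mm. A picture is of the moment at which its call begins: read the wrist's pose just before it. camera_params takes no time and is no camera call.
- manip.sign_off(): hands the job in; it is judged then, once.
The state is a dict: "clock": time; "qpos": joint angles; "qd": joint speeds; "effort": joint torques, N m; "position": TCP position; "ee_rot": TCP orientation; "contact_force": force on the tool from outside, world axes, zero at the start; "moment": the same for the moment, N m; "width": finger opening in m; "gripper_force": force on a finger pad.
Only numpy, scipy, OpenCV 4.12 (cv2) and the standard library are available. Lean on these libraries where they do the work, as an engineer would, in place of code of your own. Each camera call takes 0.05 s, during which the arm holds its last target. There are 200 camera calls.

## Working session

There is one attempt and no reset: what is moved stays moved. The work goes in short steps, Python scripts to look and compute and a tool call to move; the robot and the scene stay as the last step left them, time stands still between calls to the robot, and variables do not carry over. Pictures are saved under pics/ and viewed, at most 10 in all, crops included, and the job is handed in when it is done.

Besides the shell and the picture viewer there is one more tool, called after "Emit:" as name(argument=value, ...), one argument or row to a line, values as JSON. move_arm: Moves the arm, as the interface text tells. Scaled input: -1 to 1 covers 80 cm each way for a shift and 120 degrees each way for a turn. Its arguments: {"type":"object","properties":{"deltas":{"type":"array","items":{"type":"array","items":{"type":"array","items":{"type":"number","minimum":-1,"maximum":1}}}},"squeeze":{"type":"number"}},"required":["deltas"]}

```bash
mkdir -p pics; cat > h.py <<'E'
import numpy as np, cv2
from rig import manip
from scipy.spatial.transform import Rotation as Ro
def cam(name, st=None):
    p=manip.camera_params(name)
    if name=="wrist":
        st=st or manip.get_state(); q=st["ee_rot"]
        T=np.eye(4); T[:3,:3]=Ro.from_quat([q[1],q[2],q[3],q[0]]).as_matrix(); T[:3,3]=st["position"]
        W=T@np.array(p["tool_from_camera"]); R=W[:3,:3].T; t=-R@W[:3,3]
    else: R=np.array(p["R"]); t=np.array(p["t"])
    return p,R,t
def ray(c,u,v,z):
    p,R,t=c; d=R.T@np.array([(u-p["cx"])/p["fx"],(v-p["cy"])/p["fy"],1]); o=-R.T@t
    return o+d*(z-o[2])/d[2]
def proj(c,X):
    p,R,t=c; x=R@np.array(X)+t; return p["fx"]*x[0]/x[2]+p["cx"],p["fy"]*x[1]/x[2]+p["cy"]
E
python3 - <<'E'
from h import *
s=manip.get_state(); print(s)
for n in ["scene","side","wrist"]:
    c=cam(n); im=manip.get_image(n); cv2.imwrite(f"pics/{n}0.png",im[:,:,::-1]); print(n,c[0]["fx"],(-c[1].T@c[2]).round(3),c[1][2].round(2))
ims=[cv2.imread(f"pics/{n}0.png") for n in ["scene","side"]]
E
```

```text
{'clock': 0.0, 'qpos': array([-1.21013291e-01,  2.76618696e-01,  1.50614472e+00, -7.51857378e-06,
        1.36070732e+00, -1.20998869e-01]), 'qd': array([ 0.00102534, -0.00085004,  0.00163519, -0.0021215 ,  0.00018036,
        0.00130044]), 'effort': array([ 6.20495921e-04, -4.16768074e+01, -2.45808578e+01, -1.52056768e-04,
        1.11346930e-02,  1.69860516e-05]), 'position': array([5.74434968e-01, 5.28630165e-05, 2.14521615e-01]), 'ee_rot': array([-7.37033480e-04,  7.07111012e-01,  7.07101927e-01, -5.81889064e-04]), 'contact_force': array([ 0.68070226, -0.2353567 ,  0.0349023 ]), 'moment': array([ 0.03322205, -0.00012387,  0.01996562]), 'gripper_force': 0.0, 'width': 0.0852960394351436}
scene 475.3374667837976 [1.106 0.526 0.907] [-0.45 -0.48 -0.76]
side 457.69366754325483 [0.609 0.696 0.704] [-0.   -0.75 -0.66]
wrist 345.70402385287963 [0.575 0.078 0.373] [-0.   -0.31 -0.95]
```

View pics/scene0.png

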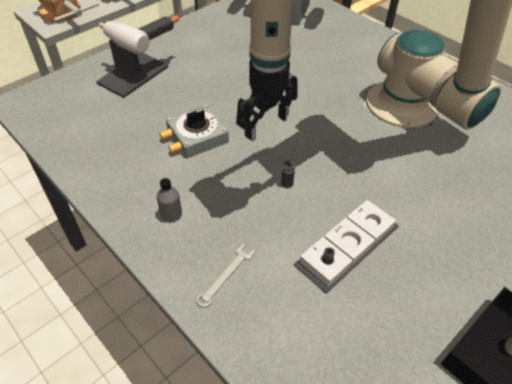

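View pics/wrist0.png

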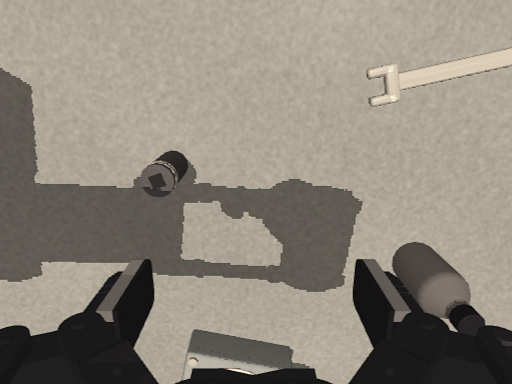

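The scene picture shows the socket at about (287,175), the valve at (197,128), the rack around (350,240), the spanner at (225,275) and the bottle at (168,200). In the wrist picture the socket top is at about (158,180). Next I'll enlarge the rack and the valve.

```bash
python3 - <<'E'
from h import *
a=cv2.imread("pics/scene0.png"); 
A=cv2.resize(a[195:290,290:405],None,fx=3.4,fy=3.4,interpolation=cv2.INTER_CUBIC)
B=cv2.resize(a[95:165,150:240],None,fx=4.2,fy=4.2,interpolation=cv2.INTER_CUBIC)
H=max(A.shape[0],B.shape[0]); f=lambda x: cv2.copyMakeBorder(x,0,H-x.shape[0],0,0,0)
top=np.hstack([f(A),f(B)]); cv2.imwrite("pics/crop1.png",top); print(top.shape)
c=cam("scene")
for n,u,v,z in [("sock",287,186,0),("valve",197,118,.06),("b3",373,217,.032),("b2",350,238,.032),("b1",328,256,.032),("bottle",168,215,0)]: print(n,ray(c,u,v,z).round(3))
w=cam("wrist"); print(ray(w,158,181,.07).round(3))
E
```

```text
(323, 769, 3)
sock [ 0.492  0.003 -0.   ]
valve [ 0.538 -0.299  0.06 ]
b3 [0.433 0.224 0.032]
b2 [0.519 0.226 0.032]
b1 [0.592 0.225 0.032]
bottle [ 0.771 -0.124  0.   ]
[ 0.488 -0.005  0.07 ]
```

View pics/crop1.png

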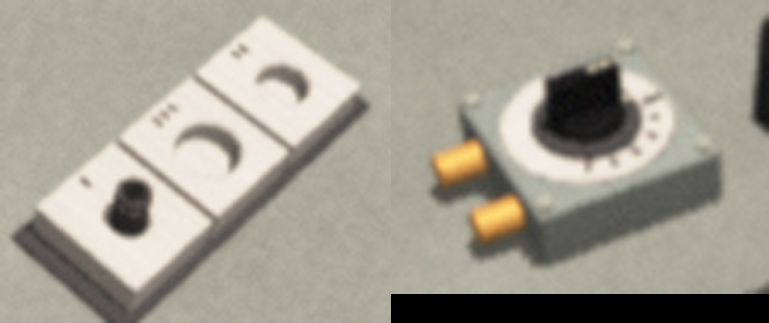

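View pics/side0.png

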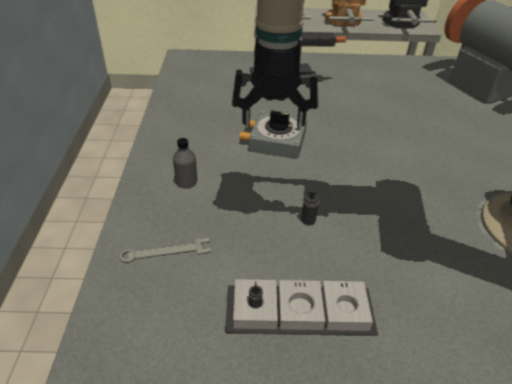

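The block with two bars is the one nearest the base, at about (0.43, 0.22); three bars is in the middle, and one bar with the small socket is farthest. In the side view these pockets are at (347,303), (301,303) and (256,300), and the socket is at (310,208). I'll hover over the socket and measure.

Emit:
move_arm(
  deltas=[
    [[-0.006,-0.108,0,0,-1],[-0.006,-0.108,0,0,-1],[-0.006,-0.108,0,0,-1],[-0.006,-0.108,0,0,-1]],
  ],
)

```text
clock: 0.55
position: [0.4884, -0.0048, 0.2157]
ee_rot: [0.001, 0.707, 0.707, 0.0]
contact_force: [1.1, 0.1, 0.5]
width: 0.0857
gripper_force: 0.0
```

```bash
python3 - <<'E'
from h import *
s=manip.get_state(); print(s["position"],s["clock"])
c=cam("wrist",s); im=manip.get_image("wrist"); cv2.imwrite("pics/w1.png",im[:,:,::-1])
print(proj(c,[.488,-.005,.07]))
# rack outline from scene/side: bright blocks
for n in ["scene","side"]:
    a=cv2.imread(f"pics/{n}0.png"); cc=cam(n)
    u,v=map(int,proj(cc,[.51,.225,.032])); m=((a.min(2)>195)*255).astype(np.uint8)
    k,lab,st,ce=cv2.connectedComponentsWithStats(m)
    for i in range(1,k):
        if st[i,4]>400 and abs(ce[i][0]-u)<90 and abs(ce[i][1]-v)<70: print(n,st[i],ce[i],ray(cc,*ce[i],.032).round(4))
E
```

```text
[ 0.48840653 -0.00481202  0.21572753] 0.55
(np.float64(252.5199397952223), np.float64(174.97889383167222))
scene [349 201  46  36 769] [371.26527958 218.28738622] [0.4394 0.2238 0.032 ]
scene [326 218  48  40 799] [349.09011264 238.01251564] [0.521  0.2251 0.032 ]
scene [302 238  49  41 829] [325.63811821 258.62484922] [0.601  0.2259 0.032 ]
```

View pics/w1.png

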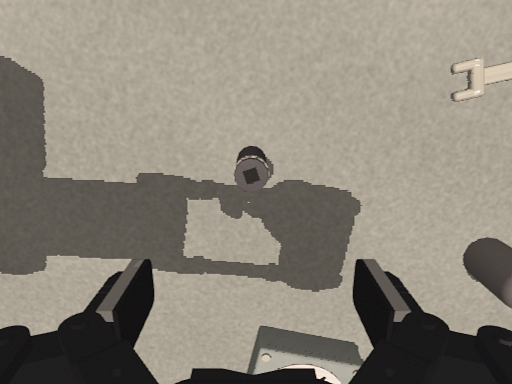

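The wrist picture puts the socket top centre at about (252,174), as predicted, so the socket is at (0.488, -0.005). I'll descend, grip gently, release, then turn 90° and grip again so it is centred on both axes.

Emit:
move_arm(
  deltas=[
    [[0,0,0.06,0,-1],[0,0,0.12,0,-1],[0,0,0.18,0,-1],[0,0,0.215,0,-1],[0,0,0.215,0,-1],[0,0,0.215,0,0.5],[0,0,0.215,0,0.5],[0,0,0.215,0,0.5],[0,0,0.215,0,0.5],[0,0,0.215,0,0.5],[0,0,0.215,0,0.5]],
  ],
  squeeze=20,
)

```text
clock: 1.7
position: [0.4897, -0.005, 0.045]
ee_rot: [0.001, 0.707, 0.707, 0.001]
contact_force: [-0.3, -0.2, 6.3]
width: 0.0307
gripper_force: 19.6
```

Emit:
move_arm(
  deltas=[
    [[0,0,0,0,-0.6],[0,0,0,0,-0.6],[0,0,0,0,-0.6],[0,0,0,0.25,-0.6],[0,0,0,0.5,-0.6],[0,0,0,0.75,-0.6],[0,0,0,0.75,-0.6],[0,0,0,0.75,-0.6],[0,0,0,0.75,-0.6],[0,0,0,0.75,-0.6],[0,0,0,0.75,-0.6],[0,0,0,0.75,-0.6]],
  ],
)

```text
clock: 2.9
position: [0.4885, -0.0048, 0.0432]
ee_rot: [-0.0, 0.994, 0.107, -0.0]
contact_force: [0.1, -0.3, -0.9]
width: 0.0685
gripper_force: 0.0
```

Emit:
move_arm(
  deltas=[
    [[0,0,0,0.1,-0.6],[0,0,0,0.1,-0.6],[0,0,0,0.1,0.5],[0,0,0,0.1,0.5],[0,0,0,0.1,0.5],[0,0,0,0.1,0.5],[0,0,0,0.1,0.5],[0,0,0,0.1,0.5]],
  ],
  squeeze=30,
)

```text
clock: 3.7
position: [0.4887, -0.0049, 0.0435]
ee_rot: [0.0, 1.0, 0.006, 0.0]
contact_force: [0.0, 0.1, 1.9]
width: 0.0306
gripper_force: 29.7
```

Emit:
move_arm(
  deltas=[
    [[0,0,-0.06,0.005,0.5],[0,0,-0.12,0.005,0.5],[0,0,-0.184,0.005,0.5],[-0.02,-0.06,-0.184,0.005,0.5],[-0.04,-0.12,-0.184,0.005,0.5],[-0.05,-0.18,-0.184,0.005,0.5],[-0.065,-0.24,-0.184,0.005,0.5],[-0.065,-0.286,-0.184,0.005,0.5],[-0.065,-0.286,-0.184,0.005,0.5],[-0.065,-0.286,-0.184,0.005,0.5],[-0.065,-0.286,-0.184,0.005,0.5]],
  ],
)

```text
clock: 4.8
position: [0.4336, 0.2225, 0.19]
ee_rot: [0.001, 1.0, 0.0, -0.001]
contact_force: [-0.0, -0.3, -3.0]
width: 0.0303
gripper_force: 31.4
```

```bash
python3 - <<'E'
from h import *
s=manip.get_state(); print(s["position"],s["ee_rot"],s["clock"],s["width"])
c=cam("wrist",s); im=manip.get_image("wrist"); cv2.imwrite("pics/w2.png",im[:,:,::-1])
print(proj(c,[.437,.224,.032]), proj(c,s["position"]-[0,0,.043]))
E
```

```text
[0.43363577 0.22247872 0.19000092] [ 5.90169704e-04  9.99999580e-01  2.85854376e-04 -6.39855290e-04] 4.8 0.030281088247600174
(np.float64(250.85425215298423), np.float64(168.0090104651065)) (np.float64(252.38841959971725), np.float64(216.0648243665389))
```

View pics/w2.png

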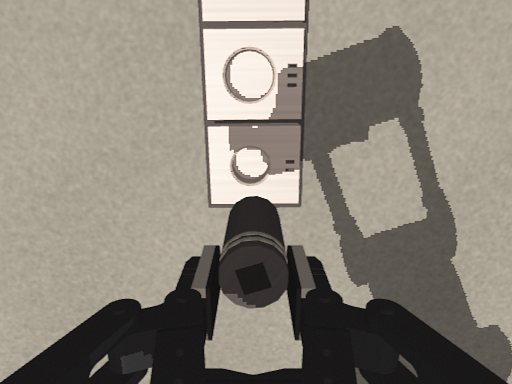

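The wrist picture shows the held socket upright, with its foot near row 216. The two-bar pocket is at about (250,164) with its two bars at (290,165), and the three-bar pocket is at (248,74). I'll refine the pocket centre from the block outline and the rim.

```bash
python3 - <<'E'
from h import *
a=cv2.imread("pics/w2.png"); r=a[110:215,195:315]
z=cv2.resize(r,None,fx=5,fy=5,interpolation=cv2.INTER_NEAREST); 
for k in range(0,120,10): cv2.putText(z,str(195+k),(k*5,8),0,.3,(0,0,255)); cv2.line(z,(k*5,0),(k*5,12),(0,0,255))
for k in range(0,105,10): cv2.putText(z,str(110+k),(0,k*5+4),0,.3,(0,0,255))
cv2.imwrite("pics/z2.png",z)
g=a.astype(int).sum(2)//3
for v in (135,150,195): print(v,g[v,200:216],g[v,294:312])
for u in (220,235,270,290): print(u,g[115:128,u],g[198:212,u])
E
```

```text
135 [160 161 160 163 144 100  88 116 218 247 242 242 242 242 242 242] [127 129 127 128 128 131 100  45  46  60  79  88  86  87  86  87  87  88]
150 [159 162 163 165 168 139  91  88 144 230 246 243 243 242 242 242] [130 130 131 131 132 115  72  44  48  74  89  86  83  84  84  84  85  86]
195 [164 166 166 166 164 161 161 138  94  88 114 214 245 241 240 241] [235 235 236 241 201  82  79 105 146 160 160 162 162 163 163 161 160 157]
220 [244 244 244 246 219  85  44  52  77  94 104 190 251] [239 237 239 240 241 241  87  99  99 109 165 168 171 171]
235 [243 243 243 244 205  37  47  53  78  97  99 118 133] [239 237 240 242 210 143  34  33  37  36  37  37  37  37]
270 [216 208 123 125  83  47  49  57  94  97 101 125 131] [236 239 242 203  95  28  35  35  35  38  37  37  37  38]
290 [130 130 130 125  64  49  48  58 100  96 102 134 130] [234 233 235 236 235 159  87  90  94 142 162 159 161 162]
```

View pics/z2.png

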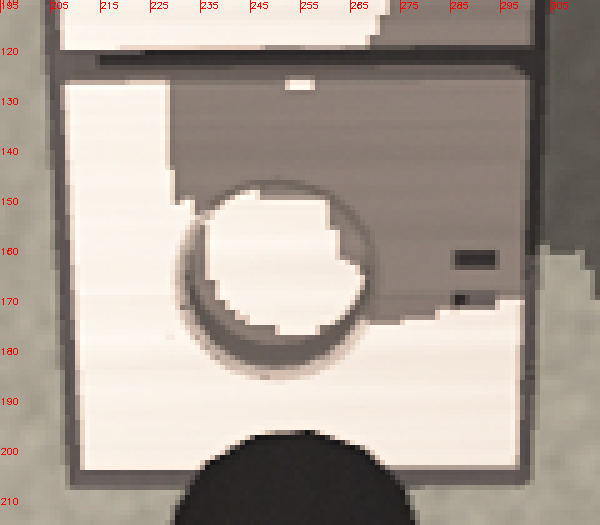

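The zoom shows the pocket's outer rim spanning u 230.0–270.4 and v 145.6–186.2. The block's top corners are at about (207.3,126), (300.4,125.8), (298.9,203.6) and (211,203.8).

```bash
python3 - <<'E'
from h import *
s=manip.get_state(); print(s["position"].round(4))
c=cam("wrist",s)
P=np.array([ray(c,u,v,.032)[:2] for u,v in [(207.3,126),(300.4,125.8),(298.9,203.6),(211,203.8)]])
print(P.round(4),P.mean(0).round(4))
Q=np.array([ray(c,u,v,.032)[:2] for u,v in [(230,165),(270.4,165),(250.2,145.6),(250.2,186.2)]]); print(Q.round(4), Q[0:2].mean(0), Q[2:].mean(0))
a=cv2.imread("pics/scene0.png")
E
```

```text
[0.4339 0.2222 0.1902]
[[0.4761 0.263 ]
 [0.4763 0.179 ]
 [0.4019 0.1773]
 [0.4018 0.2624]] [0.439  0.2204]
[[0.4401 0.2433]
 [0.4401 0.2055]
 [0.4583 0.2243]
 [0.4195 0.2244]] [0.44013524 0.22438578] [0.43891802 0.22439001]
```

```bash
python3 - <<'E'
from h import *
s=manip.get_state(); c=cam("wrist",s); p=s["position"]
t=np.linspace(0,6.283,90)
E=np.array([proj(c,p+[.016*np.cos(k),.016*np.sin(k),-.0435]) for k in t]); print(E[:,1].min(),E[:,0].min(),E[:,0].max())
a=cv2.imread("pics/w2.png").max(2); 
for v in (205,210,215): r=np.where(a[v,215:290]<60)[0]+215; print(v,r.min(),r.max()+1)
print(np.where(a[190:205,253]<80)[0][0]+190, manip.get_state()["moment"])
E
```

```text
191.30475513349185 226.759349507004 278.04306595975794
205 234 274
210 231 276
215 230 278
197 [0.04921299 0.00743197 0.03870776]
```

The foot's far edge is about 5 px off its predicted row, so either the socket shifted in the grip or the camera calibration is off. I'll check with the fixed cameras.

```bash
python3 - <<'E'
from h import *
s=manip.get_state(); p=s["position"]; print(p)
L=[]
for n,(x,y,X,Y) in {"side":(310,205,385,345),"scene":(335,140,420,260)}.items():
    im=manip.get_image(n)[:,:,::-1]; cv2.imwrite(f"pics/{n}1.png",im); c=cam(n)
    f=4; z=cv2.resize(im[y:Y,x:X],None,fx=f,fy=f,interpolation=cv2.INTER_NEAREST)
    for k in range(0,X-x,10): cv2.putText(z,str(x+k),(k*f,8),0,.3,(0,0,255)); cv2.line(z,(k*f,0),(k*f,6),(0,0,255))
    for k in range(0,Y-y,10): cv2.putText(z,str(y+k),(0,k*f+4),0,.3,(0,0,255))
    L.append(z)
    print(n,"foot",np.round(proj(c,p-[0,0,.0435]),1),"L/R",np.round(proj(c,p+[.016,0,-.0435]),1),"rim",np.round(proj(c,[.439,.2244,.032]),1),"corners",[np.round(proj(c,[.439+a*.037,.2204+b*.042,.032]),1).tolist() for a,b in [(1,1),(1,-1),(-1,-1),(-1,1)]])
H=max(z.shape[0] for z in L); cv2.imwrite("pics/z3.png",np.hstack([cv2.copyMakeBorder(z,0,H-z.shape[0],0,0,0) for z in L]))
E
```

```text
[0.43386929 0.22223009 0.19016516]
side foot [361.8 257.6] L/R [351.7 257.3] rim [347.6 301.3] corners [[328.7, 320.0], [323.7, 279.4], [364.4, 280.4], [372.8, 321.0]]
scene foot [382.9 183.9] L/R [378.3 187.7] rim [371.6 218.3] corners [[374.8, 237.0], [346.0, 215.2], [365.9, 198.9], [394.6, 219.4]]
```

View pics/z3.png

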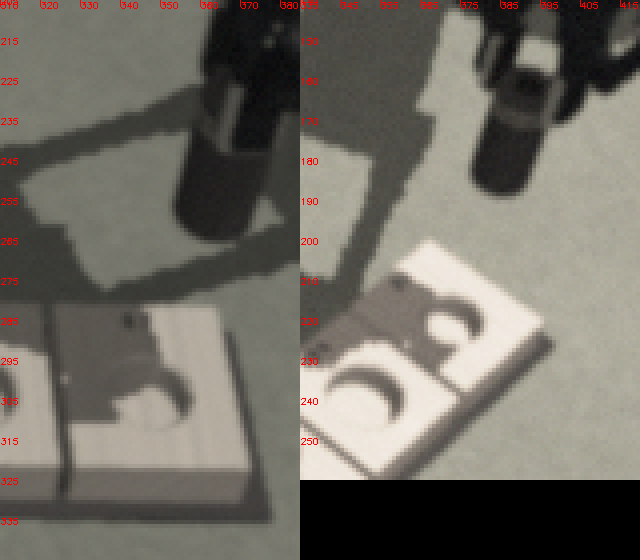

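```bash
python3 - <<'E'
from h import *
p=np.array([.4339,.2222,.190])
c=cam("side"); a=cv2.imread("pics/side1.png").max(2)
for n in (0,1):
  pass
for dx,dy in ((0,0),(-.003,0)):
  for z in (.147,.155,.165,.175): 
    L=proj(c,[p[0]+dx+.016,p[1]+dy,z]);R=proj(c,[p[0]+dx-.016,p[1]+dy,z]); r=int(round(L[1])); w=np.where(a[r,345:385]<62)[0]+345
    print(dx,z,np.round(L,1),np.round(R,1),w.min(),w.max()+1)
print(manip.get_state()["position"])
for u,v in [(353.5,250),(372.3,250)]: print(ray(c,u,v,.152))
E
```

```text
0 0.147 [351.7 257.2] [372.  257.7] 354 383
0 0.155 [352.6 253.8] [372.9 254.3] 354 385
0 0.165 [353.6 249.6] [374.2 250.1] 355 385
0 0.175 [354.7 245.3] [375.4 245.8] 356 385
-0.003 0.147 [353.6 257.2] [373.9 257.7] 354 383
-0.003 0.155 [354.5 253.9] [374.8 254.4] 354 385
-0.003 0.165 [355.5 249.7] [376.1 250.2] 355 385
-0.003 0.175 [356.6 245.4] [377.4 245.9] 356 385
[0.43415466 0.22220832 0.19042752]
[0.44632722 0.21157083 0.152     ]
[0.41622918 0.21060134 0.152     ]
```

The fixed views show the socket upright, but 2–3 mm toward -x in the grip. I'll compensate for that and go to just above the block.

Emit:
move_arm(
  deltas=[
    [[0.0092,-0.0026,0.05,0,0.5],[0.0092,-0.0026,0.1,0,0.5],[0.0092,-0.0026,0.136,0,0.5],[0.0092,-0.0026,0.136,0,0.5],[0.0092,-0.0026,0.136,0,0.5],[0.0092,-0.0026,0.136,0,0.5]],
  ],
)

```text
clock: 5.55
position: [0.4433, 0.2257, 0.0837]
ee_rot: [-0.001, 1.0, 0.0, 0.002]
contact_force: [0.9, 0.7, -2.4]
width: 0.0302
gripper_force: 31.4
```

```bash
python3 - <<'E'
from h import *
s=manip.get_state(); print(s["position"].round(4),s["contact_force"].round(1))
L=[]
for n,(x,y,X,Y) in {"side":(315,265,385,335),"scene":(335,170,405,245),"wrist":(200,130,310,290)}.items():
    im=manip.get_image(n)[:,:,::-1]; cv2.imwrite(f"pics/{n}2.png",im)
    f=4 if n!="wrist" else 2; z=cv2.resize(im[y:Y,x:X],None,fx=f,fy=f,interpolation=cv2.INTER_NEAREST)
    for k in range(0,X-x,10): cv2.putText(z,str(x+k),(k*f,8),0,.3,(0,0,255)); cv2.line(z,(k*f,0),(k*f,6),(0,0,255))
    for k in range(0,Y-y,10): cv2.putText(z,str(y+k),(0,k*f+4),0,.3,(0,0,255))
    L.append(z)
H=max(z.shape[0] for z in L); cv2.imwrite("pics/z4.png",np.hstack([cv2.copyMakeBorder(z,0,H-z.shape[0],0,0,0) for z in L]))
E
```

```text
[0.4433 0.2257 0.0837] [ 0.9  0.7 -2.4]
```

View pics/z4.png

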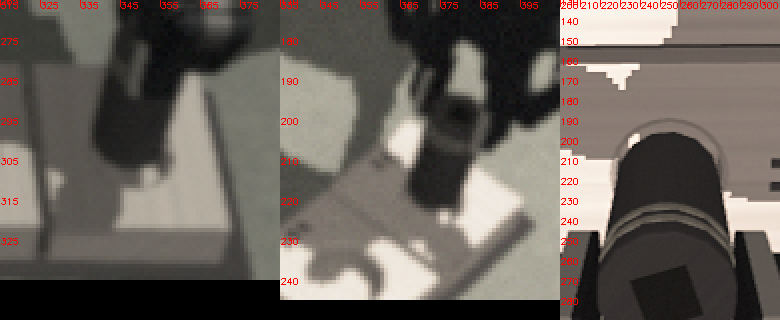

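The wrist crop shows the foot's far edge at row 196 and the rim's outer edge at row 189.5, with rim sides at u 226.5 and 281 and the foot centred at u≈254.5. I'll work out the offset.

```bash
python3 - <<'E'
from h import *
s=manip.get_state(); p=s["position"]; c=cam("wrist",s); print(p.round(4))
rim=np.array([ray(c,226.5,212,.032),ray(c,281,212,.032),ray(c,253.8,189.3,.032)])
print("rim y",rim[:2,1].mean(),"x from far edge",rim[2,0]-.0195, "width",rim[0,1]-rim[1,1])
for zf in (p[2]-.0435,p[2]-.0425): print("foot x",ray(c,254.3,196,zf)[0]-.016,"y",ray(c,254.3,196,zf)[1])
g=cv2.imread("pics/wrist2.png").max(2)
for v in (205,210,220): w=np.where(g[v,215:295]<55)[0]+215; print(v,w.min(),w.max()+1,ray(c,(w.min()+w.max()+1)/2,v,zf)[1])
print(np.diff(g[183:203,253].astype(int)))
E
```

```text
[0.4427 0.2258 0.0835]
rim y 0.22505186843332245 x from far edge 0.43826804326328445 width 0.0352368952760973
foot x 0.43986660052983884 y 0.22473563213127315
foot x 0.4401859409336294 y 0.22473839602307738
205 235 273 0.2249125413389645
210 231 276 0.22521644666743837
220 229 280 0.22458583372834964
[  1   1   1   1  -2 -24  -1  17   3   1   5  -5 -62 -34   2   1   1  -1
   2]
```

Emit:
move_arm(
  deltas=[
    [[-0.0016,0,0,0,0.5],[-0.0016,0,0,0,0.5],[-0.0016,0,0.004,0,0.5],[-0.0016,0,0.008,0,0.5],[-0.0016,0,0.012,0,0.5],[-0.0016,0,0.016,0,0.5],[-0.0016,0,0.016,0,0.5]],
  ],
)

```text
clock: 6.4
position: [0.4397, 0.2253, 0.0683]
ee_rot: [0.0, 1.0, 0.0, -0.001]
contact_force: [0.1, -0.4, -2.8]
width: 0.0301
gripper_force: 31.4
```

The foot is in the mouth of the pocket with no contact force. I'll continue down.

Emit:
move_arm(
  deltas=[
    [[0,0,0.004,0,0.5],[0,0,0.008,0,0.5],[0,0,0.012,0,0.5],[0,0,0.015,0,0.5],[0,0,0.015,0,0.5]],
  ],
)

```text
clock: 6.9
position: [0.4398, 0.2253, 0.0566]
ee_rot: [0.0, 1.0, 0.0, -0.0]
contact_force: [0.1, 0.3, -2.2]
width: 0.0302
gripper_force: 31.4
```

Emit:
move_arm(
  deltas=[
    [[0,0,0.0015,0,0.5],[0,0,0.003,0,0.5],[0,0,0.003,0,0.5]],
  ],
)

```text
clock: 7.2
position: [0.4407, 0.2255, 0.0555]
ee_rot: [-0.0, 1.0, 0.001, 0.001]
contact_force: [-1.3, -0.2, 4.3]
width: 0.0303
gripper_force: 32.0
```

It has touched the floor. I'll release and rise.

Emit:
move_arm(
  deltas=[
    [[0,0,0.002,0,-0.5],[0,0,0.002,0,-0.5],[0,0,0.002,0,-0.5],[0,0,0.002,0,-0.5],[0,0,-0.05,0,-0.5],[0,0,-0.1,0,-0.5],[0,0,-0.15,0,-0.5],[0,0,-0.2,0,-0.5],[0,0,-0.2,0,-0.5],[0,0,-0.2,0,-0.5]],
  ],
)

```text
clock: 8.2
position: [0.4404, 0.2256, 0.2154]
ee_rot: [-0.0, 1.0, 0.0, 0.001]
contact_force: [-0.9, 0.3, -0.5]
width: 0.0641
gripper_force: 0.0
```

```bash
python3 - <<'E'
from h import *
s=manip.get_state(); p=s["position"]; c=cam("wrist",s); print(p.round(4))
im=manip.get_image("wrist")[:,:,::-1]; cv2.imwrite("pics/w5.png",im)
g=im.max(2)
print("pred top", proj(c,[.439,.2244,.082]),proj(c,[.439,.2244,.032]))
m=(g<75).astype(np.uint8); k,l,st,ce=cv2.connectedComponentsWithStats(m)
for i in range(1,k):
    if st[i,4]>300: print(st[i],ce[i])
# valve: scene image, white dial
for n in ("scene","side"):
    im=manip.get_image(n)[:,:,::-1]; cv2.imwrite(f"pics/{n}5.png",im); c=cam(n); a=im
    u,v=map(int,proj(c,[.54,-.3,.05])); m=((a.min(2)>185)*255).astype(np.uint8); m[:v-40]=0;m[v+40:]=0;m[:,:u-50]=0;m[:,u+50:]=0
    h=cv2.convexHull(np.argwhere(m)[:,::-1].astype(np.int32)); e=cv2.fitEllipse(h); print(n,(u,v),e,ray(c,*e[0],.046).round(4))
E
```

```text
[0.4404 0.2256 0.2154]
pred top (np.float64(254.15071295361975), np.float64(180.43409496923988)) (np.float64(254.04031137172302), np.float64(167.44563830926106))
[221  41  86 113 508] [283.11220472 112.71653543]
[238 150  32  22 356] [254.20786517 159.41292135]
[    0   251   512   133 28166] [254.89125186 342.612121  ]
scene (196, 120) ((195.99594116210938, 124.10453796386719), (27.517017364501953, 40.849891662597656), 85.10554504394531) [ 0.5462 -0.2944  0.046 ]Traceback (most recent call last):
  File "<stdin>", line 13, in <module>
cv2.error: OpenCV(4.12.0) /io/opencv/modules/imgproc/src/shapedescr.cpp:356: error: (-215:Assertion failed) n >= 0 && (depth == CV_32F || depth == CV_32S) in function 'fitEllipseNoDirect'
```

Emit:
move_arm(
  deltas=[
    [[0.012,0.06,0,0,-0.5],[0.024,0.12,0,0,-0.5],[0.036,0.18,0,0,-0.5],[0.048,0.24,0,0,-0.5],[0.06,0.3,0,0,-0.5],[0.072,0.36,0,0,-0.5],[0.084,0.42,0,0,-1],[0.096,0.48,0,0,-1],[0.108,0.54,0,0,-1],[0.12,0.6,0,0,-1],[0.132,0.65,0,0,-1],[0.132,0.65,0,0,-1]],
  ],
)

```text
clock: 9.55
position: [0.5464, -0.2999, 0.2116]
ee_rot: [0.001, 1.0, -0.002, -0.001]
contact_force: [-0.7, 0.8, -0.8]
width: 0.0854
gripper_force: 0.0
```

```bash
python3 - <<'E'
from h import *
for _ in range(3): im=manip.get_image("wrist")[:,:,::-1]
s=manip.get_state(); p=s["position"]; c=cam("wrist",s); print(p.round(4),s["ee_rot"].round(3),s["qpos"].round(2),s["clock"])
im=manip.get_image("wrist")[:,:,::-1]; cv2.imwrite("pics/w6.png",im)
print(proj(c,[.546,-.294,.046]),proj(c,[.546,-.294,.089]))
z=cv2.resize(im[70:290,150:390],None,fx=2.7,fy=2.7,interpolation=cv2.INTER_NEAREST)
for k in range(0,240,20): cv2.putText(z,str(150+k),(int(k*2.7),8),0,.3,(0,0,255))
for k in range(0,220,20): cv2.putText(z,str(70+k),(0,int(k*2.7)+4),0,.3,(0,0,255))
cv2.imwrite("pics/z6.png",z)
E
```

```text
[ 0.5453 -0.2936  0.2128] [-0.001  1.     0.    -0.001] [-0.61  0.35  1.41  0.    1.39  0.96] 9.7
(np.float64(253.63373997025667), np.float64(168.31086153595658)) (np.float64(253.5609371126123), np.float64(180.23657243094527))
```

View pics/z6.png

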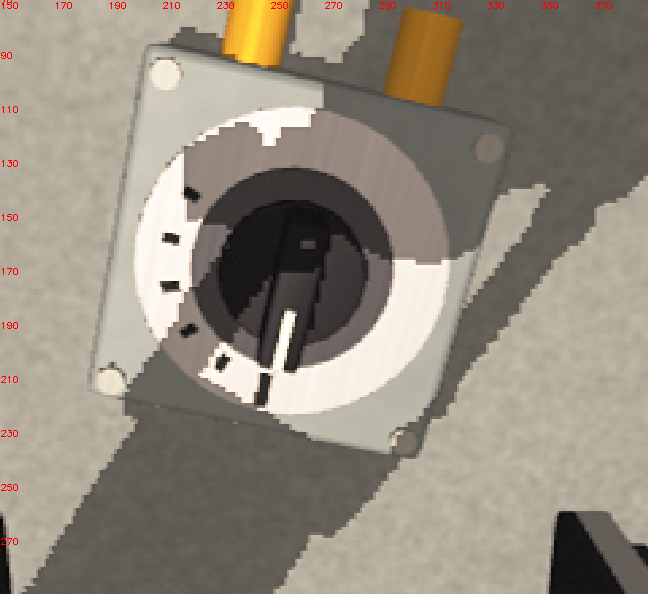

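The picture shows the valve from above. The white dial spans u 199.6–316.3 and v 109–223, the long home mark is at about (247,215), and the five short marks run clockwise up the left side. The bar and its white pointer point at home. I'll compute the axis and the bar angle.

```bash
python3 - <<'E'
from h import *
s=manip.get_state(); c=cam("wrist",s); print(s["position"].round(4))
P=np.array([ray(c,u,v,.045)[:2] for u,v in [(204.4,86.3),(339.6,117),(303.7,239.6),(184,215.2)]]); print(P.round(4),P.mean(0).round(4))
D=np.array([ray(c,u,v,.0465)[:2] for u,v in [(199.6,166),(316.3,166),(258,109.3),(258,223)]]); ctr=np.array([D[2:,0].mean(),D[:2,1].mean()]); print("dial",D[:2].mean(0).round(4),D[2:].mean(0).round(4),D[0,1]-D[1,1],D[2,0]-D[3,0])
m=ray(c,247,215.2,.046)[:2]; d=m-ctr; print("home dir deg from -x (ccw+)",np.degrees(np.arctan2(-d[1],-d[0])))
for i,j in ((0,3),(1,2)): e=P[i]-P[j]; print("edge",np.degrees(np.arctan2(e[1],e[0])),np.linalg.norm(e))
for i,j in ((3,2),(0,1)): e=P[i]-P[j]; print("edge",np.degrees(np.arctan2(e[1],e[0]))-90,np.linalg.norm(e))
E
```

```text
[ 0.5454 -0.293   0.2134]
[[ 0.6215 -0.2491]
 [ 0.5946 -0.3728]
 [ 0.4704 -0.3455]
 [ 0.4971 -0.2232]] [ 0.5459 -0.2976]
dial [ 0.5485 -0.2977] [ 0.5455 -0.2977] 0.11212892847592607 0.11208624669134665
home dir deg from -x (ccw+) -12.626323375705834
edge -11.739922270630329 0.12699949039211075
edge -12.423571053910148 0.12719407071544217
edge -12.335657464968236 0.12513616505860134
edge -12.244593861647644 0.1266519477536481
```

Emit:
move_arm(
  deltas=[
    [[0.002,0.005,0.03,0.06,-1],[0.002,0.005,0.08,0.1025,-1],[0.002,0.005,0.13,0.1025,-1],[0.002,0.005,0.178,0.1025,-1],[0.002,0.005,0.178,0.1025,-1],[0.002,0.005,0.178,0.1025,-1],[0.002,0.005,0.178,0.1025,-1]],
  ],
)

```text
clock: 10.45
position: [0.5494, -0.2988, 0.0748]
ee_rot: [0.001, 0.994, -0.106, 0.002]
contact_force: [0.0, 0.2, -0.1]
width: 0.0852
gripper_force: 0.0
```

```bash
python3 - <<'E'
from h import *
s=manip.get_state(); c=cam("wrist",s); print(s["position"].round(4),s["ee_rot"].round(3),s["contact_force"].round(1))
E
```

```text
[ 0.5494 -0.2988  0.0748] [ 0.001  0.994 -0.106  0.002] [ 0.   0.2 -0.1]
```

Emit:
move_arm(
  deltas=[
    [[0,0,0,0,-1],[0,0,0,0,-1],[0,0,0,0,-1]],
  ],
)

```text
clock: 10.75
position: [0.5483, -0.2988, 0.0734]
ee_rot: [0.0, 0.994, -0.107, 0.001]
contact_force: [-0.2, -0.6, -0.1]
width: 0.0855
gripper_force: 0.0
```

Emit:
move_arm(
  deltas=[
    [[-0.0014,-0.0014,0.0025,0,-1],[-0.0014,-0.0014,0.0025,0,-1],[-0.0014,-0.0014,0.0025,0,0.9],[-0.0014,-0.0014,0.0025,0,0.9],[-0.0014,-0.0014,0.0025,0,0.9],[-0.0014,-0.0014,0.0025,0,0.9],[-0.0014,-0.0014,0.0025,0,0.9],[-0.0014,-0.0014,0.0025,0,0.9],[-0.0014,-0.0014,0.0025,0,0.9],[-0.0014,-0.0014,0.0025,0,0.9]],
  ],
  squeeze=70,
)

```text
clock: 11.75
position: [0.5469, -0.2975, 0.0705]
ee_rot: [0.0, 0.994, -0.107, 0.0]
contact_force: [-1.9, -1.6, 2.0]
width: 0.0103
gripper_force: 68.6
```

Emit:
move_arm(
  deltas=[
    [[0,0,0,0.032,0.9],[0,0,0,0.064,0.9],[0,0,0,0.096,0.9],[0,0,0,0.128,0.9],[0,0,0,0.16,0.9],[0,0,0,0.191,0.9],[0,0,0,0.191,0.9],[0,0,0,0.191,0.9]],
  ],
)

```text
clock: 12.55
position: [0.5468, -0.2979, 0.0705]
ee_rot: [0.001, 0.954, -0.301, 0.0]
contact_force: [-2.5, -4.2, 3.0]
width: 0.0106
gripper_force: 68.7
```

```bash
cat > st.py <<'E'
from h import *
s=manip.get_state(); q=s["ee_rot"]; print(s["clock"],s["position"].round(4),"yaw cw",np.degrees(-2*np.arctan2(q[2],q[1])).round(2),s["contact_force"].round(1),s["moment"].round(3),s["width"],s["qpos"][5])
E
python3 st.py
```

```text
12.55 [ 0.5468 -0.2979  0.0705] yaw cw 35.07 [-2.5 -4.2  3. ] [-0.622  0.421  0.081] 0.010560437172878079 1.5737986240595243
```

Emit:
move_arm(
  deltas=[
    [[0,0,0,0.035,0.9],[0,0,0,0.07,0.9],[0,0,0,0.105,0.9],[0,0,0,0.14,0.9],[0,0,0,0.175,0.9],[0,0,0,0.21,0.9],[0,0,0,0.245,0.9],[0,0,0,0.28,0.9],[0,0,0,0.315,0.9],[0,0,0,0.345,0.9],[0,0,0,0.345,0.9],[0,0,0,0.345,0.9]],
  ],
)

```text
clock: 13.75
position: [0.5461, -0.2984, 0.0705]
ee_rot: [0.001, 0.785, -0.619, 0.0]
contact_force: [-3.9, -5.5, 3.0]
width: 0.0104
gripper_force: 68.8
```

```bash
python3 st.py; python3 - <<'E'
from h import *
im=manip.get_image("wrist")[:,:,::-1]; cv2.imwrite("pics/w7.png",im)
im2=manip.get_image("side")[:,:,::-1]; cv2.imwrite("pics/side7.png",im2)
E
```

```text
13.75 [ 0.5461 -0.2984  0.0705] yaw cw 76.47 [-3.9 -5.5  3. ] [-0.856  0.638  0.056] 0.010365349726404332 2.296550628189713
```

Emit:
move_arm(
  deltas=[
    [[0,0,0,0.02,0.9],[0,0,0,0.042,0.9],[0,0,0,0.042,0.9],[0,0,0,0.042,0.9],[0,0,0,0.042,0.9],[0,0,0,0.042,0.9],[0,0,0,0.042,0.9],[0,0,0,0.042,0.9]],
  ],
)

```text
clock: 14.65
position: [0.546, -0.2984, 0.0705]
ee_rot: [0.001, 0.758, -0.653, 0.0]
contact_force: [-3.5, -4.7, 2.7]
width: 0.01
gripper_force: 68.8
```

```bash
python3 st.py; python3 - <<'E'
from h import *
im=manip.get_image("wrist")[:,:,::-1]; cv2.imwrite("pics/w8.png",im)
s=manip.get_state(); c=cam("wrist",s); C=np.array([.5465,-.2976])
a=np.radians(180-12.3)
b=a-1.2; d=np.array([np.cos(b),np.sin(b)])
for r,z in ((.012,.089),(.0245,.089)): print(proj(c,[*(C+r*d),z]))
g=im.min(2)
m=(g>190).astype(np.uint8); k,l,st,ce=cv2.connectedComponentsWithStats(m)
for i in range(1,k):
    if 15<st[i,4]<3000: print(st[i],ce[i])
E
```

```text
14.65 [ 0.546  -0.2984  0.0705] yaw cw 81.49 [-3.5 -4.7  2.7] [-0.804  0.688  0.163] 0.010022774972421374 2.384378028256335
(np.float64(251.4931700030114), np.float64(290.61096239075994))
(np.float64(251.72951122811455), np.float64(313.42175319728955))
[257  81  49  31 438] [278.69863014  95.07305936]
[509  91   3   8  16] [510.4375  94.5   ]
[251 289   7  17 109] [254.00917431 297.28440367]
[ 233  311   41   63 1785] [253.28347339 344.11316527]
[118 351  21  21 127] [128.53543307 360.60629921]
[496 369  16  15 138] [505.36956522 378.35507246]
```

```bash
python3 - <<'E'
from h import *
s=manip.get_state(); c=cam("wrist",s); g=cv2.imread("pics/w8.png").min(2)
P=[]
for v in range(290,305):
    w=np.where(g[v,246:263]>190)[0]+246
    if len(w): P.append(ray(c,w.mean()+.5,v+.5,.0895)[:2]); 
P=np.array(P); d=P[-1]-P[0]; k=np.polyfit(P[:,1],P[:,0],1) 
fit=cv2.fitLine(P.astype(np.float32),cv2.DIST_L2,0,1e-4,1e-6).ravel(); a=np.degrees(np.arctan2(fit[1],fit[0])); print(P[0],P[-1],a, "knob deg",[(167.7-x)%360 for x in (a,a+180)])
z=np.hstack([cv2.imread("pics/w8.png")[220:384,150:360]]); cv2.imwrite("pics/z8.png",cv2.resize(z,None,fx=3,fy=3))
im=manip.get_image("side")[:,:,::-1]; cv2.imwrite("pics/side8.png",im)
cc=cam("side"); u,v=map(int,proj(cc,[.439,.2244,.05])); print(u,v, [np.round(proj(cc,[.439,.2244,h]),1) for h in (.032,.082)])
r=im.max(2)[v-40:v+40,u-25:u+25]; m=(r<60).astype(np.uint8); k,l,st,ce=cv2.connectedComponentsWithStats(m); print([ (st[i]+[u-25,v-40,0,0,0]).tolist() for i in range(1,k) if st[i,4]>40])
E
```

```text
[ 0.54354034 -0.28629785] [ 0.54218118 -0.27884335] -80.806145 knob deg [np.float32(248.50613), np.float32(68.50614)]
349 295 [array([347.6, 301.3]), array([352.2, 283.7])]
[[346, 280, 12, 10, 83], [338, 284, 21, 27, 287], [333, 332, 37, 3, 66]]
```

The pointer measures 68.5° (1.196 rad), which is the third stop. The socket stands in its pocket.

```bash
python3 -c "
from rig import manip; print(manip.sign_off())"
```

```text
the job is handed in; nothing more can be done
None
```

The job is handed in: the socket is let go, upright in the two-bar pocket (foot height at the floor when released), and the gripper is holding the knob at the third stop, measured at 1.196 rad; no verdict came back.

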